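# Put the stacked bakery delivery away, each pack beside its own kind

## Task

A small delivery has been left stacked on the bakery bench: a tin, a yeast brick, a butter block and a carton. Take the stack apart from the top down and put each pack away in the black tray that already holds one of its kind, in the middle of that tray's empty half, right way up and lying parallel to the one already there. Set each pack down gently, without dropping it or tipping it over, and leave the jar and the timer where they are.

Things in the scene. Friction and masses are not known exactly. Their poses are not given: they have to be found in the camera images.
- tin_mid (a point): the small round green baking-powder tin with a cream band and a steel lid, diameter 48, 62 high (mm), rigid, about 0.16 kg: the loose one, at the start on top of the stack. The point is the centre of the tin, half-way up; z is up when it is the right way up.
- yeast_mid (a point): the red foil-wrapped vacuum-hard yeast brick with silver seams, 50 wide (its x) by 82 long (its y) by 44 high (mm), rigid, about 0.14 kg: the loose one, at the start second from the top of the stack, under the tin. The point is the centre of the yeast, half-way up; z is up when it is the right way up. It is gripped across its width, along its x; the pack beneath it sticks out on both sides of that grip.
- butter_mid (a point): the yellow wrapped butter block with gold marks, 56 wide (its x) by 108 long (its y) by 46 high (mm), rigid, about 0.25 kg: the loose one, at the start third from the top, crosswise under the yeast. The point is the centre of the butter, half-way up; z is up when it is the right way up. It is gripped across its width, along its x; the pack beneath it sticks out on both sides of that grip.
- carton_mid (a point): the blue and white sugar-cube carton, 56 wide (its x) by 112 long (its y) by 52 high (mm), rigid, about 0.5 kg: the loose one, at the start bottom of the stack, crosswise under the butter, standing on the bench. The point is the centre of the carton, half-way up; z is up when it is the right way up. It is gripped across its width, along its x.
- tin_place (a point): the tin tray: a black steel tray, fixed, 180 (its x) by 150 (its y), rim 12 high and 3 thick, that already holds one tin of the same look and size, fixed. The point is the middle of the tray's empty half, on the tray floor, 4 above the bench; the tin already there is centred 84 to the -x side of it, standing upright; the rim's inner face is 56 to the +x side and 72 to either side along y.
- yeast_place (a point): the yeast tray: a black steel tray, fixed, 180 (its x) by 150 (its y), rim 12 high and 3 thick, that already holds one yeast of the same look and size, fixed. The point is the middle of the tray's empty half, on the tray floor, 4 above the bench; the yeast already there is centred 84 to the -x side of it, its long side along y, width along x; the rim's inner face is 56 to the +x side and 72 to either side along y.
- butter_place (a point): the butter tray: a black steel tray, fixed, 180 (its x) by 150 (its y), rim 12 high and 3 thick, that already holds one butter of the same look and size, fixed. The point is the middle of the tray's empty half, on the tray floor, 4 above the bench; the butter already there is centred 84 to the -x side of it, its long side along y, width along x; the rim's inner face is 56 to the +x side and 72 to either side along y.
- carton_place (a point): the carton tray: a black steel tray, fixed, 180 (its x) by 150 (its y), rim 12 high and 3 thick, that already holds one carton of the same look and size, fixed. The point is the middle of the tray's empty half, on the tray floor, 4 above the bench; the carton already there is centred 84 to the -x side of it, its long side along y, width along x; the rim's inner face is 56 to the +x side and 72 to either side along y.
- jar_mid (a point): bystander: a closed amber glass jar with a red cap, diameter 64, 85 high, loose; the point is its centre. To be left alone.
- timer_mid (a point): bystander: a flat white kitchen timer with orange buttons, 60 by 70 by 18 high, loose; the point is its centre. To be left alone.
Things that resemble listed ones, but are neither listed nor needed, are in the scene too. What is shaped like the part that bears yeast_place but pink is not meant.

How it is judged:
On the way, in this order (a step that is already met when the one before it is completed fails the run):
1. the tin is set down in its tray's empty half and let go (x of tin_mid in the frame of tin_place between -0.015 and 0.015 m and y of tin_mid in the frame of tin_place between -0.015 and 0.015 m and z of tin_mid in the frame of tin_place between 0.027 and 0.035 m and angle between tin_mid's own z axis and vertical below 0.1 rad and contact force between the fingers and tin below 0.3 N and linear speed of tin below 0.03 m/s), for 0.2 s.
2. the yeast is set down in its tray's empty half and let go (x of yeast_mid in the frame of yeast_place between -0.015 and 0.015 m and y of yeast_mid in the frame of yeast_place between -0.015 and 0.015 m and z of yeast_mid in the frame of yeast_place between 0.018 and 0.026 m and angle between yeast_mid's own z axis and vertical below 0.1 rad and angle between the y axis of yeast_mid and the y axis of yeast_place, either way round below 0.2 rad and contact force between the fingers and yeast below 0.3 N and linear speed of yeast below 0.03 m/s), for 0.2 s.
3. the butter is set down in its tray's empty half and let go (x of butter_mid in the frame of butter_place between -0.015 and 0.015 m and y of butter_mid in the frame of butter_place between -0.015 and 0.015 m and z of butter_mid in the frame of butter_place between 0.019 and 0.027 m and angle between butter_mid's own z axis and vertical below 0.1 rad and angle between the y axis of butter_mid and the y axis of butter_place, either way round below 0.2 rad and contact force between the fingers and butter below 0.3 N and linear speed of butter below 0.03 m/s), for 0.2 s.
4. the carton is set down in its tray's empty half and let go (x of carton_mid in the frame of carton_place between -0.015 and 0.015 m and y of carton_mid in the frame of carton_place between -0.015 and 0.015 m and z of carton_mid in the frame of carton_place between 0.022 and 0.03 m and angle between carton_mid's own z axis and vertical below 0.1 rad and angle between the y axis of carton_mid and the y axis of carton_place, either way round below 0.2 rad and contact force between the fingers and carton below 0.3 N and linear speed of carton below 0.03 m/s), for 0.2 s.
At the end, for the whole second after the job is handed in: All four packs are released and at rest on the floor of their own kind's tray, centred within 15 mm along each tray axis of the middle of the empty half, upright within 0.1 rad; yeast, butter and carton parallel to the one already there within 0.2 rad, either way round (all of step 1 and all of step 2 and all of step 3 and all of step 4); the robot touches nothing.
It fails at once if a pack is dropped or thrown (falls freely at more than 0.6 m/s) ((contact force between anything else and tin below 0.1 N and linear speed of tin above 0.6 m/s) or (contact force between anything else and yeast below 0.1 N and linear speed of yeast above 0.6 m/s) or (contact force between anything else and butter below 0.1 N and linear speed of butter above 0.6 m/s) or (contact force between anything else and carton below 0.1 N and linear speed of carton above 0.6 m/s)).
It fails at once if a pack is tipped over (more than 0.6 rad) (angle between any of tin_mid, yeast_mid, butter_mid, carton_mid's own z axis and vertical above 0.6 rad).
It fails at once if the jar is disturbed (moved more than 20 mm) (distance of jar_mid from where it was at the start of the episode above 0.02 m).
It fails at once if the timer is disturbed (moved more than 20 mm) (distance of timer_mid from where it was at the start of the episode above 0.02 m).
It also fails if it takes over 138 s, if anything falls off the work surface, if the arm or the gripper's body presses on something with over 40 N, if the wrist force passes 120 N, or if a joint passes its speed limit or range.

## Robot

A 6-joint arm with a two-finger parallel gripper is mounted at the origin on the work surface. World frame = base frame: x ahead of the robot, y to its left, z up, the work surface at z = 0. Lengths are in m, angles in rad, forces in N, time in s.
With the tool pointing down it reaches from about 0.375 to 0.925 m from the base axis. Payload 5.7 kg.
Tool frame: the origin (TCP) lies at the very end of the fingers, on their centre line; the grasp point (between the pads) lies 19 mm behind it; z points along the fingers, y is the direction in which the jaws open and shut (so a half turn about z gives the same grasp; the last joint's range is limited). The gripper opens to 88 mm and grips with 3 to 60 N. Pads are 20 mm wide; open, the fingers measure 115 mm over their backs; the gripper's body (75 mm by 178 mm) begins 61 mm behind the grasp point.
Start: joints at [1.066, 0.359, 1.51, -0, 1.272, -0.115], TCP at [0.228, 0.555, 0.223] pointing down, gripper open.
Joint ranges: [-2.97, 2.97], [-1.01, 2.36], [0.21, 2.38], [-0.96, 4.11], [0.2, 2.71], [-2.98, 2.98]. Speed limits (rad/s): [2.39, 2.39, 3.14, 3.14, 3.14, 3.14].

## Interface

Orientations are given as a unit quaternion [x, y, z, w].
In Python, from bench import ctrl gives the robot as it stands.
- The arm moves only by the tool carry_out, never from a script. Its argument "moves" is a list of rows, each an object with "travel": the shift along the tool's x, y, z in m, a list of three; "angular": the turn, a rotation vector about the tool's x, y, z in rad, a list of three; "claw": the closure, from -1 (fully open) to 1 (shut), so that 0 is half open. In form: [{"travel": [x, y, z], "angular": [wx, wy, wz], "claw": claw}, ...]. A call has 1 to 20 rows; each row is the pose to reach, as a shift and turn from the pose commanded when the call began, along the tool's axes at that moment; what a row does not reach only later rows make up. A row lasts 1/10 s, in which the tool goes at most 50 mm and 8.59 degrees, less where a joint would pass 70% of its speed; a pose out of reach is approached as far as the arm can. A call with a gripper value outside its range is refused whole. The fingers move at their own pace and stop on an object; "newtons" is the grip in N (left out, the last holds). Time passes only in rows, so rows that repeat a pose let the fingers close. It gives the time, the measured TCP pose, the force and the opening at its end, in the units of the state.
- ctrl.get_obs(): the state, without advancing time (a new reading comes with each control period).
- ctrl.camera(name): name is "side" or "top"; returns a dict with "frame" (384x512x3 uint8, blue, green, red), "camera_matrix" (3x3 intrinsics, pixels), "D" ([k1, k2, p1, p2, k3] as OpenCV has them; the pictures are not rectified), "world_from_camera" (4x4, takes a point from camera to world coordinates). Camera axes: x right, y up, looking along -z (the intrinsics and any distortion apply to the point x, -y, -z); pixel columns grow to the right and rows downward; lengths in m; the calibration is good to about 2 mm. A picture is of the moment at which its call begins. There is no depth.
- ctrl.finish_job(): hands the job in, once; it reports no verdict.
The state is a dict: "t": time; "q": joint angles; "joint_velocities": joint speeds; "effort": joint torques, N m; "tool_pos": TCP position; "ee_rot": TCP orientation; "contact_force": force on the tool from outside, world axes, zero at the start; "moment": the same for the moment, N m; "grip_width": finger opening in m.
Only numpy, scipy, OpenCV 4.12 (cv2) and the standard library are available. Lean on these libraries where they do the work, as an engineer would, in place of code of your own. Each camera call takes 0.05 s, during which the arm holds its last target. There are 200 camera calls.

## Working session

There is one attempt and no reset: what is moved stays moved. The work goes in short steps, Python scripts to look and compute and a tool call to move; the robot and the scene stay as the last step left them, time stands still between calls to the robot, and variables do not carry over. Pictures are saved under pics/ and viewed, about 12 in all and at most 16, crops included, and the job is handed in when it is done.

Besides the shell and the picture viewer there is one more tool, called after "Request:" in YAML: its name, and indented under it one key for each argument. carry_out: Moves the arm, as the interface text tells. Its arguments: {"type":"object","properties":{"moves":{"type":"array","items":{"type":"object","properties":{"travel":{"type":"array","items":{"type":"number"}},"angular":{"type":"array","items":{"type":"number"}},"claw":{"type":"number"}}}},"newtons":{"type":"number"}},"required":["moves"]}

```bash
mkdir -p pics; ls; python3 - <<'E'
from bench import ctrl
import cv2
for n in("top","side"):
    c=ctrl.camera(n); cv2.imwrite(f"pics/{n}0.png",c["frame"]); print(n,c["camera_matrix"],c["D"],c["world_from_camera"])
print(ctrl.get_obs())
E
```

```text
pics
top [[413.32723781   0.         253.90761569]
 [  0.         413.32723781 193.07834603]
 [  0.           0.           1.        ]] [0.02187941 0.         0.         0.         0.        ] [[-2.67239257e-02  9.94541275e-01 -1.00863689e-01  4.15962562e-01]
 [-9.99642745e-01 -2.65408414e-02  3.15689633e-03 -1.11028875e-01]
 [ 4.62656531e-04  1.00912020e-01  9.94895246e-01  1.50695738e+00]
 [ 0.00000000e+00  0.00000000e+00  0.00000000e+00  1.00000000e+00]]
side [[413.20793874   0.         259.74779661]
 [  0.         413.20793874 187.97095592]
 [  0.           0.           1.        ]] [0.02948386 0.         0.         0.         0.        ] [[ 0.99575868  0.05949244 -0.07018053  0.42179063]
 [-0.09198944  0.65716128 -0.74811563 -1.23234304]
 [ 0.00161271  0.7513985   0.65984673  1.12491855]
 [ 0.          0.          0.          1.        ]]
{'t': 0.1, 'q': array([ 1.06591552e+00,  3.59424760e-01,  1.51132632e+00, -3.55833457e-06,
        1.27253792e+00, -1.15100547e-01]), 'joint_velocities': array([ 0.00027249, -0.00076954, -0.00383566, -0.00012041, -0.00111164,
        0.00035347]), 'effort': array([ 4.60180181e-04, -5.16358352e+01, -2.71409136e+01,  6.78552710e-02,
        2.76588555e-02, -8.26346309e-06]), 'tool_pos': array([0.22768773, 0.55442752, 0.22189776]), 'ee_rot': array([ 1.93658163e-01,  9.81068701e-01, -8.08264887e-04, -2.57115902e-04]), 'contact_force': array([-0.08101921,  0.14174945, -0.2564912 ]), 'moment': array([-0.0305689 , -0.05803118, -0.03912211]), 'grip_width': 0.08785236945267046}
```

View pics/top0.png

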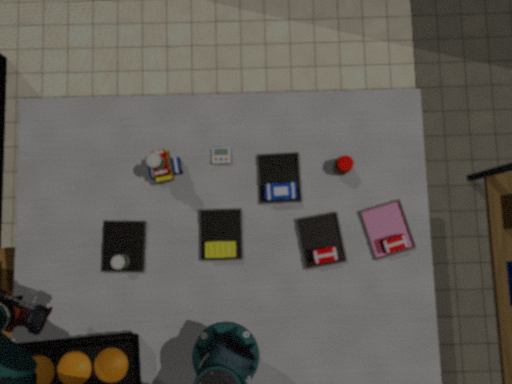

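View pics/side0.png

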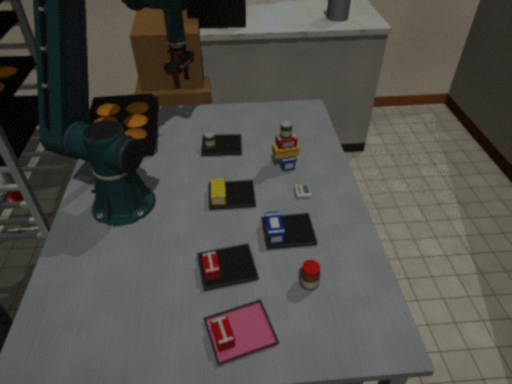

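```bash
cat > h.py <<'E'
import cv2, numpy as np
from bench import ctrl
def cam(n):
    c=ctrl.camera(n); c["K"]=np.array(c["camera_matrix"]);c["T"]=np.array(c["world_from_camera"]);c["D"]=np.array(c["D"]);return c
def rays(c,px):
    p=cv2.undistortPoints(np.float64(px).reshape(-1,1,2),c["K"],c["D"])[:,0]
    d=np.c_[p[:,0],-p[:,1],-np.ones(len(p))]@c["T"][:3,:3].T
    return c["T"][:3,3],d
def plane(c,px,z):
    o,d=rays(c,px); return (o+d*((z-o[2])/d[:,2])[:,None])[:,:2]
def proj(c,P):
    q=(np.float64(P).reshape(-1,3)-c["T"][:3,3])@c["T"][:3,:3]
    return cv2.projectPoints(q*[1,-1,-1],np.zeros(3),np.zeros(3),c["K"],c["D"])[0][:,0]
def blobs(mask,box=None,amin=30):
    m=mask.astype(np.uint8)
    if box: z=np.zeros_like(m);x0,y0,x1,y1=box;z[y0:y1,x0:x1]=m[y0:y1,x0:x1];m=z
    cs=cv2.findContours(m,cv2.RETR_EXTERNAL,cv2.CHAIN_APPROX_NONE)[0]
    return sorted([k for k in cs if cv2.contourArea(k)>amin],key=cv2.contourArea,reverse=True)
def hsv(c): return [a.astype(int) for a in cv2.split(cv2.cvtColor(c["frame"],cv2.COLOR_BGR2HSV))]
def rect(c,k,z):
    r=cv2.minAreaRect(plane(c,k[:,0],z).astype(np.float32)*1000); return r
E
python3 - <<'E'
from h import *
c=cam("top"); s=cam("side"); H,S,V=hsv(c)
boxes={"tin":(95,212,155,280),"butter":(190,200,250,268),"yeast":(290,205,352,275),"carton":(250,145,308,210)}
bg=V[120:130,300:330].mean(); print("bg",bg)
for n,b in boxes.items():
    ks=blobs((V<75)|(S>110),b,300); k=ks[0]
    r=rect(c,k,0.012); print(n,"tray",np.round(r[0],1),np.round(r[1],1),round(r[2],1))
def obj(n,m,b,z):
    for k in blobs(m,b,15)[:2]:
        r=rect(c,k,z); print(n,z,np.round(r[0],1),np.round(r[1],1),round(r[2],1),"px",k[:,0].mean(0).round(1))
red=((H<8)|(H>172))&(S>130); yel=(H>18)&(H<35)&(S>120); blue=(H>100)&(H<125)&(S>110)
obj("but",yel,boxes["butter"],.05);obj("yst",red,boxes["yeast"],.048);obj("car",blue,boxes["carton"],.056)
obj("tinlid",(V>110)&(S<60),(108,250,132,272),.066)
sb=(140,140,190,190)
obj("s but",yel,sb,.098);obj("s yst",red,sb,.142);obj("s car",blue,sb,.052)
a=cv2.resize(c["frame"][135:200,130:240],None,fx=7,fy=7,interpolation=cv2.INTER_CUBIC)
cv2.imwrite("pics/st.png",a)
a=cv2.resize(s["frame"][110:210,240:340],None,fx=6,fy=6,interpolation=cv2.INTER_CUBIC)
cv2.imwrite("pics/ss.png",a)
a=cv2.resize(c["frame"][145:280,95:420],None,fx=2.4,fy=2.4,interpolation=cv2.INTER_CUBIC)
cv2.imwrite("pics/tr.png",a)
E
```

```text
bg 117.29
tin tray [388.5 357.3] [156.3 181. ] 88.4
butter tray [422.8  10.5] [181.7 155.9] 0.3
yeast tray [ 392.2 -347.2] [181.1 156.9] 9.3
carton tray [ 621.7 -205.9] [180.8 156.5] 1.5
but 0.05 [372.4   8.1] [119.1  65.8] 88.4 px [219.6 248.5]
yst 0.048 [ 357.9 -348. ] [22.3 83.2] 9.7 px [322.2 249.3]
yst 0.048 [ 323.3 -360.7] [19.2 60.3] 7.9 px [326.1 260.1]
car 0.056 [ 569.7 -209.9] [64.2 71.3] 2.1 px [280.5 190.8]
car 0.056 [ 567.7 -153.2] [10.6 60.3] 88.3 px [264.7 191.7]
tinlid 0.066 [338.4 359.2] [38.  37.3] 88.3 px [117.4 261.6]
s but 0.098 [620.2 190.9] [22.7 62.2] 11.7 px [164.4 177.6]
s but 0.098 [685.7 176.6] [65.6  9.2] 13.4 px [168.2 158.8]
s yst 0.142 [663.8 180.6] [72.5 16.7] 11.6 px [165.2 162.7]
```

View pics/st.png

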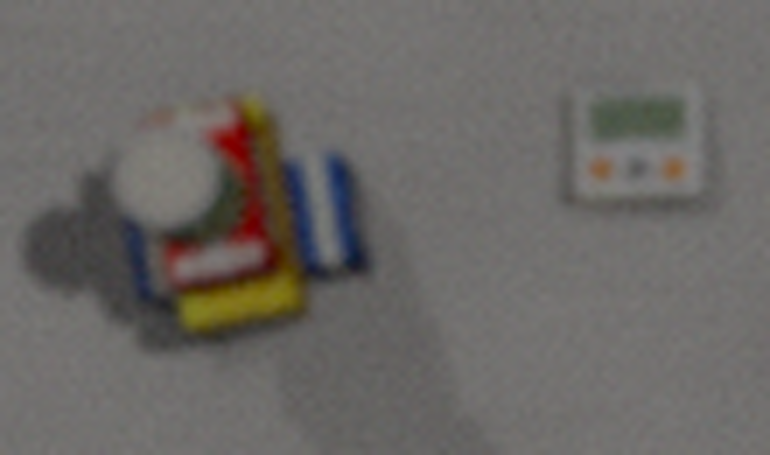

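View pics/ss.png

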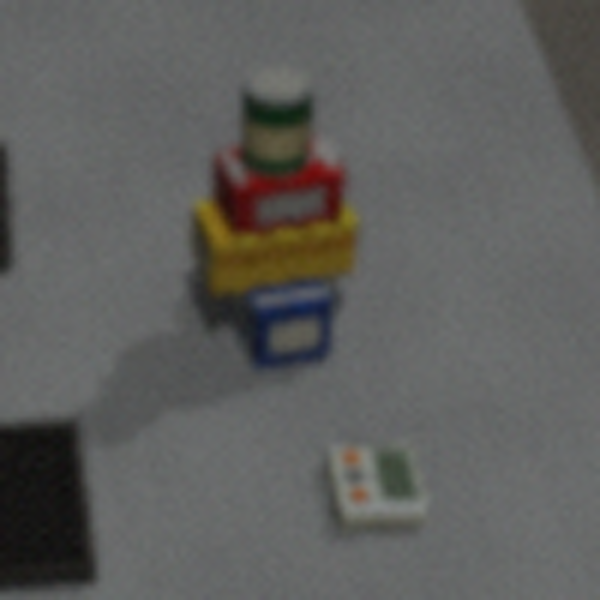

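View pics/tr.png

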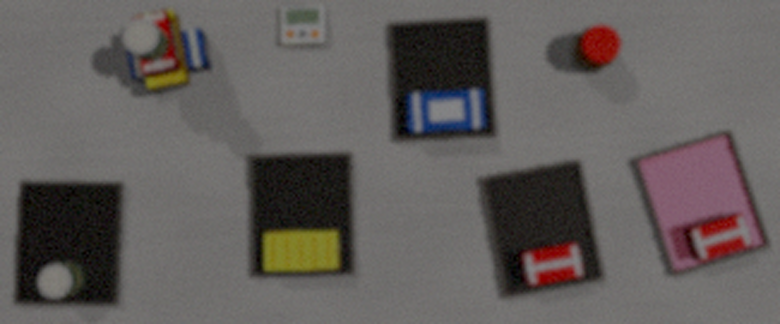

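```bash
cat >> h.py <<'E'
from scipy.spatial.transform import Rotation as Ro
def go(*targets):
    """targets (x,y,z,jaw angle deg, mm/deg): print travel/angular from the present pose"""
    o=ctrl.get_obs(); R=Ro.from_quat(o["ee_rot"]); p=np.array(o["tool_pos"])
    print("t",round(o["t"],2),"pos",p.round(4),"jaw",round(np.degrees(np.arctan2(*R.as_matrix()[1::-1,1])),1),"w",round(o["grip_width"],4),"F",np.round(o["contact_force"],1))
    for x,y,z,a in targets:
        best=None
        for aa in (a,a+180):
            b=np.radians(aa); j=np.array([np.cos(b),np.sin(b),0]); Z=np.array([0,0,-1.])
            G=Ro.from_matrix(np.c_[np.cross(j,Z),j,Z]); w=(R.inv()*G).as_rotvec()
            if best is None or np.linalg.norm(w)<np.linalg.norm(best): best=w
        print((x,y,z,a),"travel",R.inv().apply(np.array([x,y,z])-p).round(4),"ang",best.round(3))
E
python3 - <<'E'
from h import *
c=cam("top"); s=cam("side")
print(plane(c,[[154,160.7]],.204), plane(s,[[286.3,123.7]],.204))
x,y=plane(c,[[154,160.7]],.204)[0]
go((x,y,.29,95),(x,y,.16,95),(.4195,.3564,.29,90))
E
```

```text
[[0.66030556 0.20055774]] [[0.66494018 0.19973027]]
t 0.3 pos [0.2279 0.5548 0.2223] jaw 67.7 w 0.0879 F [ 1.8 -0.5  0.3]
(np.float64(0.6603055620969233), np.float64(0.2005577395293483), 0.29, 95) travel [-0.5346 -0.1634 -0.0676] ang [-0.001 -0.    -0.477]
(np.float64(0.6603055620969233), np.float64(0.2005577395293483), 0.16, 95) travel [-0.5346 -0.1633  0.0624] ang [-0.001 -0.    -0.477]
(0.4195, 0.3564, 0.29, 90) travel [-0.2526 -0.1107 -0.0676] ang [-0.001 -0.    -0.39 ]
```

Request:
carry_out:
  moves:
    - {"travel":[-0.02,0,-0.04],"angular":[0,0,0],"claw":-1}
    - {"travel":[-0.06,-0.02,-0.068],"angular":[0,0,-0.1],"claw":-1}
    - {"travel":[-0.1,-0.03,-0.068],"angular":[0,0,-0.2],"claw":-1}
    - {"travel":[-0.15,-0.045,-0.068],"angular":[0,0,-0.3],"claw":-1}
    - {"travel":[-0.2,-0.06,-0.068],"angular":[0,0,-0.4],"claw":-1}
    - {"travel":[-0.25,-0.075,-0.068],"angular":[0,0,-0.477],"claw":-1}
    - {"travel":[-0.3,-0.09,-0.068],"angular":[0,0,-0.477],"claw":-1}
    - {"travel":[-0.35,-0.105,-0.068],"angular":[0,0,-0.477],"claw":-1}
    - {"travel":[-0.4,-0.12,-0.068],"angular":[0,0,-0.477],"claw":-1}
    - {"travel":[-0.44,-0.133,-0.068],"angular":[0,0,-0.477],"claw":-1}
    - {"travel":[-0.48,-0.147,-0.068],"angular":[0,0,-0.477],"claw":-1}
    - {"travel":[-0.51,-0.157,-0.068],"angular":[0,0,-0.477],"claw":-1}
    - {"travel":[-0.53,-0.162,-0.068],"angular":[0,0,-0.477],"claw":-1}
    - {"travel":[-0.536,-0.163,-0.068],"angular":[0,0,-0.477],"claw":-1}
    - {"travel":[-0.536,-0.163,-0.068],"angular":[0,0,-0.477],"claw":-1}
    - {"travel":[-0.536,-0.163,-0.068],"angular":[0,0,-0.477],"claw":-1}
  newtons: 20

```text
t: 1.9
tool_pos: [0.6609, 0.2014, 0.2905]
ee_rot: [-0.044, 0.999, 0.0, -0.0]
contact_force: [-0.6, 0.8, -0.6]
grip_width: 0.0876
```

```bash
python3 - <<'E'
from h import *
go((.662,.200,.16,95),(.4195,.3564,.3,90))
s=cam("side");cv2.imwrite("pics/s1.png",cv2.resize(s["frame"][70:190,220:340],None,fx=5,fy=5,interpolation=cv2.INTER_CUBIC))
E
```

```text
t 1.9 pos [0.6609 0.2014 0.2905] jaw 95.0 w 0.0876 F [-0.6  0.8 -0.6]
(0.662, 0.2, 0.16, 95) travel [-0.0011 -0.0015  0.1305] ang [ 0.    -0.001  0.001]
(0.4195, 0.3564, 0.3, 90) travel [ 0.2268  0.1756 -0.0092] ang [ 0.    -0.001  0.088]
```

View pics/s1.png

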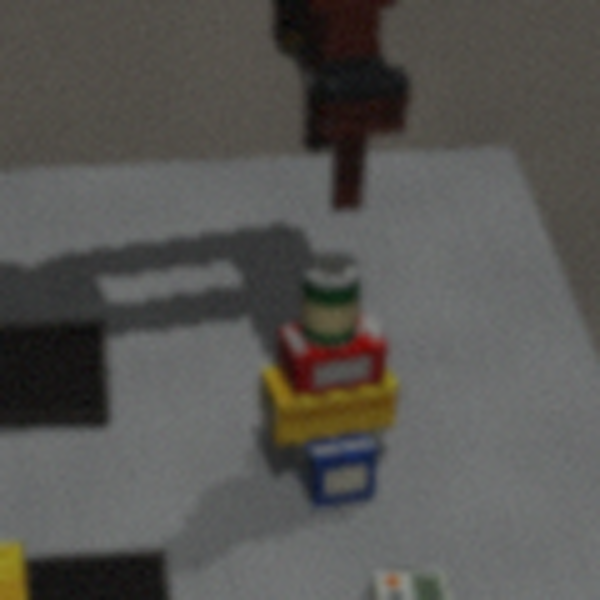

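Request:
carry_out:
  moves:
    - {"travel":[-0.001,-0.001,0.03],"angular":[0,0,0],"claw":-1}
    - {"travel":[-0.001,-0.001,0.06],"angular":[0,0,0],"claw":-1}
    - {"travel":[-0.001,-0.001,0.09],"angular":[0,0,0],"claw":-1}
    - {"travel":[-0.001,-0.001,0.11],"angular":[0,0,0],"claw":-1}
    - {"travel":[-0.001,-0.001,0.125],"angular":[0,0,0],"claw":-1}
    - {"travel":[-0.001,-0.001,0.13],"angular":[0,0,0],"claw":-1}
    - {"travel":[-0.001,-0.001,0.13],"angular":[0,0,0],"claw":-0.3}
    - {"travel":[-0.001,-0.001,0.13],"angular":[0,0,0],"claw":0}
    - {"travel":[-0.001,-0.001,0.13],"angular":[0,0,0],"claw":0.2}
    - {"travel":[-0.001,-0.001,0.13],"angular":[0,0,0],"claw":0.2}
    - {"travel":[-0.001,-0.001,0.13],"angular":[0,0,0],"claw":0.2}
    - {"travel":[-0.001,-0.001,0.13],"angular":[0,0,0],"claw":0.2}
    - {"travel":[-0.001,-0.001,0.13],"angular":[0,0,0],"claw":0.2}
  newtons: 20

```text
t: 3.25
tool_pos: [0.6633, 0.1999, 0.1612]
ee_rot: [-0.044, 0.999, 0.0, 0.0]
contact_force: [-0.5, 1.4, 2.9]
grip_width: 0.0478
```

Request:
carry_out:
  moves:
    - {"travel":[0,0,-0.01],"angular":[0,0,0],"claw":0.2}
    - {"travel":[0,0,-0.03],"angular":[0,0,0],"claw":0.2}
    - {"travel":[0,0,-0.05],"angular":[0,0,0],"claw":0.2}
    - {"travel":[0.01,0.008,-0.06],"angular":[0,0,0],"claw":0.2}
    - {"travel":[0.03,0.023,-0.06],"angular":[0,0,0],"claw":0.2}
    - {"travel":[0.05,0.04,-0.06],"angular":[0,0,0.02],"claw":0.2}
    - {"travel":[0.075,0.058,-0.06],"angular":[0,0,0.04],"claw":0.2}
    - {"travel":[0.1,0.077,-0.06],"angular":[0,0,0.06],"claw":0.2}
    - {"travel":[0.125,0.097,-0.06],"angular":[0,0,0.088],"claw":0.2}
    - {"travel":[0.15,0.116,-0.06],"angular":[0,0,0.088],"claw":0.2}
    - {"travel":[0.175,0.135,-0.06],"angular":[0,0,0.088],"claw":0.2}
    - {"travel":[0.2,0.155,-0.05],"angular":[0,0,0.088],"claw":0.2}
    - {"travel":[0.215,0.166,-0.03],"angular":[0,0,0.088],"claw":0.2}
    - {"travel":[0.225,0.174,-0.01],"angular":[0,0,0.088],"claw":0.2}
    - {"travel":[0.229,0.177,0.01],"angular":[0,0,0.088],"claw":0.2}
    - {"travel":[0.229,0.177,0.04],"angular":[0,0,0.088],"claw":0.2}
    - {"travel":[0.229,0.177,0.07],"angular":[0,0,0.088],"claw":0.2}
    - {"travel":[0.229,0.177,0.09],"angular":[0,0,0.088],"claw":0.2}
    - {"travel":[0.229,0.177,0.1],"angular":[0,0,0.088],"claw":0.2}
    - {"travel":[0.229,0.177,0.1],"angular":[0,0,0.088],"claw":0.2}

```text
t: 5.25
tool_pos: [0.4179, 0.3553, 0.0595]
ee_rot: [0.0, 1.0, -0.001, -0.001]
contact_force: [-0.6, 0.3, -0.9]
grip_width: 0.048
```

```bash
python3 - <<'E'
from h import *
go((.4195,.3564,.0242,90))
c=cam("top");H,S,V=hsv(c);s=cam("side")
# stack without tin
sb=(140,140,190,190)
red=((H<8)|(H>172))&(S>130); yel=(H>18)&(H<35)&(S>120); blue=(H>100)&(H<125)&(S>110)
f=cv2.resize(c["frame"][135:200,130:190],None,fx=8,fy=8,interpolation=cv2.INTER_CUBIC)
g=cv2.resize(s["frame"][110:180,180:320],None,fx=5,fy=5,interpolation=cv2.INTER_CUBIC)
im=np.zeros((520,480+310,3),np.uint8); im[:520,:480]=f; im[:350,480:]=g[:,390:]
cv2.imwrite("pics/a2.png",im); cv2.imwrite("pics/a2s.png",g)
E
```

```text
t 5.25 pos [0.4179 0.3553 0.0595] jaw 90.0 w 0.048 F [-0.6  0.3 -0.9]
(0.4195, 0.3564, 0.0242, 90) travel [-0.0017  0.0011  0.0353] ang [-0.002 -0.003 -0.001]
```

View pics/a2.png

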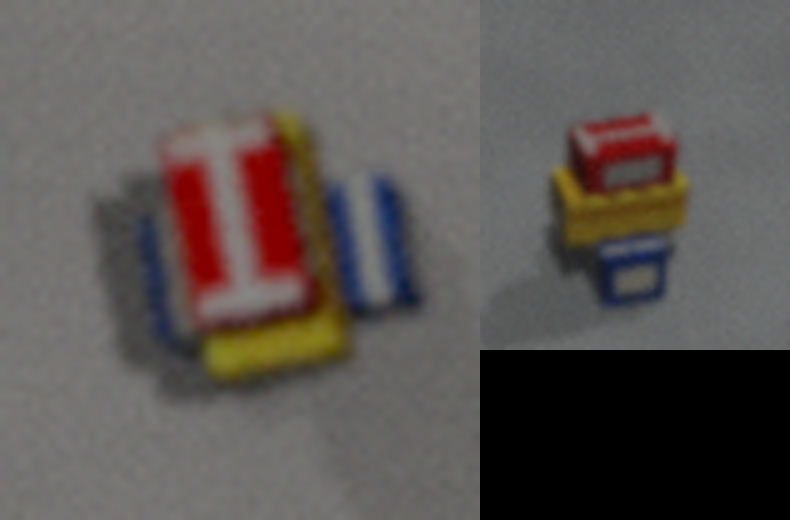

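View pics/a2s.png

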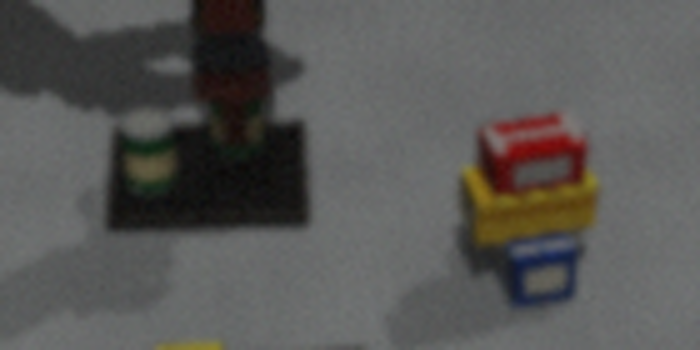

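Request:
carry_out:
  moves:
    - {"travel":[-0.001,0.001,0.015],"angular":[0,0,0],"claw":0.2}
    - {"travel":[-0.0015,0.001,0.025],"angular":[0,0,0],"claw":0.2}
    - {"travel":[-0.0015,0.001,0.031],"angular":[0,0,0],"claw":0.2}
    - {"travel":[-0.0015,0.001,0.034],"angular":[0,0,0],"claw":0.2}
    - {"travel":[-0.0015,0.001,0.0355],"angular":[0,0,0],"claw":0.2}
    - {"travel":[-0.0015,0.001,0.0355],"angular":[0,0,0],"claw":0.2}
    - {"travel":[-0.0015,0.001,0.0355],"angular":[0,0,0],"claw":0.2}

```text
t: 6.05
tool_pos: [0.4211, 0.3571, 0.0254]
ee_rot: [0.0, 1.0, 0.0, 0.0]
contact_force: [-0.1, 0.4, -1.7]
grip_width: 0.048
```

Request:
carry_out:
  moves:
    - {"travel":[0,0,0.001],"angular":[0,0,0],"claw":0.2}
    - {"travel":[0,0,0.002],"angular":[0,0,0],"claw":0.2}
    - {"travel":[0,0,0.002],"angular":[0,0,0],"claw":0.2}
    - {"travel":[0,0,0.002],"angular":[0,0,0],"claw":0.0}
    - {"travel":[0,0,0.002],"angular":[0,0,0],"claw":-0.2}
    - {"travel":[0,0,0.002],"angular":[0,0,0],"claw":-0.4}
    - {"travel":[0,0,0.002],"angular":[0,0,0],"claw":-0.4}
    - {"travel":[0,0,0.002],"angular":[0,0,0],"claw":-0.4}
    - {"travel":[0,0,-0.02],"angular":[0,0,0],"claw":-0.4}
    - {"travel":[0,0,-0.06],"angular":[0,0,0],"claw":-0.4}
    - {"travel":[0,0,-0.1],"angular":[0,0,0],"claw":-0.4}
    - {"travel":[0,0,-0.15],"angular":[0,0,0],"claw":-1}
    - {"travel":[0,0,-0.2],"angular":[0,0,0],"claw":-1}
    - {"travel":[0,0,-0.22],"angular":[0,0,0],"claw":-1}
    - {"travel":[0,0,-0.22],"angular":[0,0,0],"claw":-1}

```text
t: 7.55
tool_pos: [0.4229, 0.3584, 0.249]
ee_rot: [0.0, 1.0, 0.002, 0.003]
contact_force: [-0.1, 0.1, -0.3]
grip_width: 0.0873
```

```bash
python3 - <<'E'
from h import *
c=cam("top")
cs=np.array([[162,135],[272,112],[308,300],[200,320]])/8+[130,135]
P=plane(c,cs,.142); print(P.round(4)); m=P.mean(0); e=P[1]-P[2]; f=P[0]-P[3]; print(m,np.linalg.norm(e),np.linalg.norm(f),np.linalg.norm(P[0]-P[1]),np.degrees(np.arctan2(e[1],e[0])),np.degrees(np.arctan2(f[1],f[0])))
H,S,V=hsv(c)
top=blobs((V[:,:]>105)&(S<60)&(V>80),(105,215,145,270),20)
s=cam("side")
for k in top: print("lid",plane(c,[k[:,0].mean(0)],.066).round(4),cv2.contourArea(k))
# side yeast top corners from a2s(5x, off 180,110): left-back, right-back, right-front, left-front
q=np.array([[478,128],[578,115],[588,150],[492,165]])/5+[180,110]
P=plane(s,q,.142);print(P.round(4),P.mean(0))
go((m[0],m[1],.25,100))
im=cv2.resize(s["frame"][100:170,180:310],None,fx=5,fy=5,interpolation=cv2.INTER_CUBIC);cv2.imwrite("pics/a3.png",im)
E
```

```text
[[0.7022 0.2278]
 [0.7108 0.1818]
 [0.6308 0.1673]
 [0.6236 0.2122]]
[0.66685519 0.19729233] 0.0812546596806819 0.08011020080978803 0.046759684005989004 10.293075438992007 11.221889259650137
lid [[0.4912 0.3354]] 139.5
lid [[0.3382 0.3593]] 107.0
lid [[0.4219 0.3514]] 69.0
[[0.6236 0.2088]
 [0.7105 0.2206]
 [0.7106 0.1685]
 [0.6285 0.1543]] [0.668302   0.18804936]
t 7.65 pos [0.4206 0.3568 0.2446] jaw 90.0 w 0.0877 F [ 0.5 -0.1 -1.1]
(np.float64(0.6668551913338447), np.float64(0.19729232959510254), 0.25, 100) travel [-0.2464 -0.1593 -0.0054] ang [-0.    -0.    -0.175]
```

View pics/a3.png

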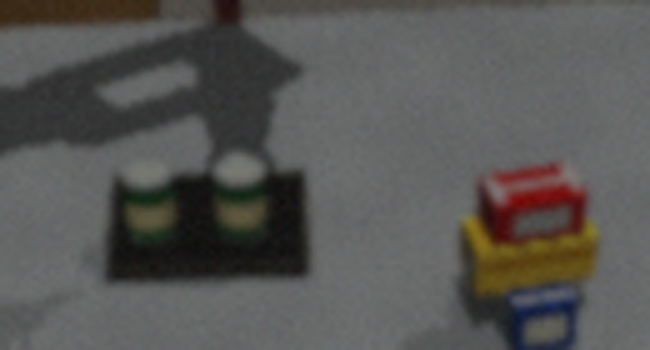

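Request:
carry_out:
  moves:
    - {"travel":[-0.015,-0.01,0],"angular":[0,0,-0.03],"claw":-1}
    - {"travel":[-0.045,-0.03,0],"angular":[0,0,-0.06],"claw":-1}
    - {"travel":[-0.08,-0.052,0],"angular":[0,0,-0.1],"claw":-1}
    - {"travel":[-0.12,-0.078,0],"angular":[0,0,-0.14],"claw":-1}
    - {"travel":[-0.16,-0.104,0],"angular":[0,0,-0.188],"claw":-1}
    - {"travel":[-0.2,-0.13,0],"angular":[0,0,-0.188],"claw":-1}
    - {"travel":[-0.23,-0.15,0.01],"angular":[0,0,-0.188],"claw":-1}
    - {"travel":[-0.242,-0.158,0.03],"angular":[0,0,-0.188],"claw":-1}
    - {"travel":[-0.246,-0.16,0.05],"angular":[0,0,-0.188],"claw":-1}
    - {"travel":[-0.246,-0.16,0.06],"angular":[0,0,-0.188],"claw":-1}
    - {"travel":[-0.246,-0.16,0.06],"angular":[0,0,-0.188],"claw":-1}
    - {"travel":[-0.246,-0.16,0.06],"angular":[0,0,-0.188],"claw":-1}
  newtons: 25

```text
t: 8.85
tool_pos: [0.6659, 0.1972, 0.1844]
ee_rot: [-0.094, 0.996, -0.0, -0.001]
contact_force: [-0.3, -0.4, 0.6]
grip_width: 0.0877
```

```bash
python3 - <<'E'
from h import *
go((.667,.1965,.103,100.8),(.4228,-.3422,.103,9.3))
E
```

```text
t 8.85 pos [0.6659 0.1972 0.1844] jaw 100.8 w 0.0877 F [-0.3 -0.4  0.6]
(0.667, 0.1965, 0.103, 100.8) travel [-0.0011 -0.0009  0.0814] ang [ 0.    -0.002 -0.001]
(0.4228, -0.3422, 0.103, 9.3) travel [ 0.3394 -0.4845  0.082 ] ang [ 1.000e-03 -1.000e-03 -1.545e+00]
```

Request:
carry_out:
  moves:
    - {"travel":[-0.001,-0.001,0.025],"angular":[0,0,0],"claw":-1}
    - {"travel":[-0.001,-0.001,0.05],"angular":[0,0,0],"claw":-1}
    - {"travel":[-0.001,-0.001,0.07],"angular":[0,0,0],"claw":-1}
    - {"travel":[-0.001,-0.001,0.079],"angular":[0,0,0],"claw":-1}
    - {"travel":[-0.001,-0.001,0.081],"angular":[0,0,0],"claw":-0.7}
    - {"travel":[-0.001,-0.001,0.081],"angular":[0,0,0],"claw":-0.4}
    - {"travel":[-0.001,-0.001,0.081],"angular":[0,0,0],"claw":-0.2}
    - {"travel":[-0.001,-0.001,0.081],"angular":[0,0,0],"claw":0}
    - {"travel":[-0.001,-0.001,0.081],"angular":[0,0,0],"claw":0.2}
    - {"travel":[-0.001,-0.001,0.081],"angular":[0,0,0],"claw":0.2}
    - {"travel":[-0.001,-0.001,0.081],"angular":[0,0,0],"claw":0.2}
    - {"travel":[-0.001,-0.001,0.081],"angular":[0,0,0],"claw":0.2}

```text
t: 10.05
tool_pos: [0.6685, 0.1964, 0.1051]
ee_rot: [-0.093, 0.996, 0.0, 0.001]
contact_force: [-1.0, 2.2, 5.9]
grip_width: 0.0496
```

```bash
python3 - <<'E'
from h import *
go((.4228,-.3422,.03,9.3))
E
```

```text
t 10.05 pos [0.6685 0.1964 0.1051] jaw 100.7 w 0.0496 F [-1.   2.2  5.9]
(0.4228, -0.3422, 0.03, 9.3) travel [ 0.3417 -0.4835  0.0744] ang [-1.000e-03  1.000e-03 -1.546e+00]
```

Request:
carry_out:
  moves:
    - {"travel":[0,0,-0.01],"angular":[0,0,0],"claw":0.2}
    - {"travel":[0,0,-0.03],"angular":[0,0,0],"claw":0.2}
    - {"travel":[0,0,-0.05],"angular":[0,0,0.05],"claw":0.2}
    - {"travel":[0.01,-0.014,-0.06],"angular":[0,0,0.12],"claw":0.2}
    - {"travel":[0.025,-0.035,-0.06],"angular":[0,0,0.22],"claw":0.2}
    - {"travel":[0.045,-0.064,-0.06],"angular":[0,0,0.33],"claw":0.2}
    - {"travel":[0.068,-0.096,-0.06],"angular":[0,0,0.44],"claw":0.2}
    - {"travel":[0.091,-0.129,-0.06],"angular":[0,0,0.55],"claw":0.2}
    - {"travel":[0.114,-0.161,-0.06],"angular":[0,0,0.66],"claw":0.2}
    - {"travel":[0.137,-0.194,-0.06],"angular":[0,0,0.77],"claw":0.2}
    - {"travel":[0.16,-0.226,-0.06],"angular":[0,0,0.88],"claw":0.2}
    - {"travel":[0.183,-0.259,-0.06],"angular":[0,0,0.99],"claw":0.2}
    - {"travel":[0.206,-0.291,-0.06],"angular":[0,0,1.1],"claw":0.2}
    - {"travel":[0.229,-0.324,-0.06],"angular":[0,0,1.21],"claw":0.2}
    - {"travel":[0.252,-0.356,-0.06],"angular":[0,0,1.32],"claw":0.2}
    - {"travel":[0.275,-0.389,-0.06],"angular":[0,0,1.43],"claw":0.2}
    - {"travel":[0.298,-0.421,-0.06],"angular":[0,0,1.52],"claw":0.2}
    - {"travel":[0.318,-0.45,-0.06],"angular":[0,0,1.57],"claw":0.2}
    - {"travel":[0.333,-0.471,-0.06],"angular":[0,0,1.596],"claw":0.2}
    - {"travel":[0.341,-0.483,-0.05],"angular":[0,0,1.596],"claw":0.2}

```text
t: 12.05
tool_pos: [0.4224, -0.3449, 0.1552]
ee_rot: [0.648, 0.761, -0.001, 0.001]
contact_force: [0.7, 0.6, -1.7]
grip_width: 0.0499
```

Request:
carry_out:
  moves:
    - {"travel":[0,0,0],"angular":[0,0,0],"claw":0.2}
    - {"travel":[0,0,0],"angular":[0,0,0],"claw":0.2}
    - {"travel":[0,0,0],"angular":[0,0,0],"claw":0.2}

```text
t: 12.35
tool_pos: [0.423, -0.3406, 0.154]
ee_rot: [0.647, 0.762, 0.0, -0.001]
contact_force: [0.8, -0.3, -1.1]
grip_width: 0.05
```

```bash
python3 - <<'E'
from h import *
go((.4228,-.3422,.012,9.3))
E
```

```text
t 12.35 pos [ 0.423  -0.3406  0.154 ] jaw 9.4 w 0.05 F [ 0.8 -0.3 -1.1]
(0.4228, -0.3422, 0.012, 9.3) travel [-0.0017 -0.0005  0.142 ] ang [-0.    -0.001  0.001]
```

Request:
carry_out:
  moves:
    - {"travel":[-0.001,0,0.02],"angular":[0,0,0],"claw":0.2}
    - {"travel":[-0.0015,0,0.045],"angular":[0,0,0],"claw":0.2}
    - {"travel":[-0.0015,0,0.07],"angular":[0,0,0],"claw":0.2}
    - {"travel":[-0.0015,0,0.095],"angular":[0,0,0],"claw":0.2}
    - {"travel":[-0.0015,0,0.115],"angular":[0,0,0],"claw":0.2}
    - {"travel":[-0.0015,0,0.13],"angular":[0,0,0],"claw":0.2}
    - {"travel":[-0.0015,0,0.137],"angular":[0,0,0],"claw":0.2}
    - {"travel":[-0.0015,0,0.14],"angular":[0,0,0],"claw":0.2}
    - {"travel":[-0.0015,0,0.14],"angular":[0,0,0],"claw":0.2}
    - {"travel":[-0.0015,0,0.14],"angular":[0,0,0],"claw":0.2}

```text
t: 13.35
tool_pos: [0.4236, -0.3438, 0.0149]
ee_rot: [0.647, 0.762, -0.0, 0.001]
contact_force: [0.0, 1.1, -0.7]
grip_width: 0.0502
```

Request:
carry_out:
  moves:
    - {"travel":[0,0,0.001],"angular":[0,0,0],"claw":0.2}
    - {"travel":[0,0,0.002],"angular":[0,0,0],"claw":0.2}
    - {"travel":[0,0,0.003],"angular":[0,0,0],"claw":0.2}
    - {"travel":[0,0,0.003],"angular":[0,0,0],"claw":0.2}

```text
t: 13.75
tool_pos: [0.4229, -0.3436, 0.0112]
ee_rot: [0.648, 0.762, -0.0, 0.0]
contact_force: [0.6, -0.0, -0.4]
grip_width: 0.0497
```

Request:
carry_out:
  moves:
    - {"travel":[0,0,0.001],"angular":[0,0,0],"claw":0.2}
    - {"travel":[0,0,0.001],"angular":[0,0,0],"claw":0.2}
    - {"travel":[0,0,0.001],"angular":[0,0,0],"claw":0}
    - {"travel":[0,0,0.001],"angular":[0,0,0],"claw":-0.2}
    - {"travel":[0,0,0.001],"angular":[0,0,0],"claw":-0.4}
    - {"travel":[0,0,0.001],"angular":[0,0,0],"claw":-0.4}
    - {"travel":[0,0,0.001],"angular":[0,0,0],"claw":-0.4}
    - {"travel":[0,0,-0.02],"angular":[0,0,0],"claw":-0.4}
    - {"travel":[0,0,-0.06],"angular":[0,0,0],"claw":-0.4}
    - {"travel":[0,0,-0.1],"angular":[0,0,0],"claw":-0.4}
    - {"travel":[0,0,-0.14],"angular":[0,0,0],"claw":-1}
    - {"travel":[0,0,-0.18],"angular":[0,0,0],"claw":-1}
    - {"travel":[0,0,-0.19],"angular":[0,0,0],"claw":-1}
    - {"travel":[0,0,-0.19],"angular":[0,0,0],"claw":-1}

```text
t: 15.15
tool_pos: [0.4239, -0.3444, 0.2029]
ee_rot: [0.648, 0.762, -0.0, 0.002]
contact_force: [0.4, -0.3, 0.1]
grip_width: 0.0874
```

```bash
python3 - <<'E'
from h import *
c=cam("top");s=cam("side")
f=cv2.resize(c["frame"][135:200,130:190],None,fx=8,fy=8,interpolation=cv2.INTER_CUBIC)
g=cv2.resize(s["frame"][235:300,190:265],None,fx=4,fy=4,interpolation=cv2.INTER_CUBIC)
h=cv2.resize(s["frame"][125:180,255:315],None,fx=5,fy=5,interpolation=cv2.INTER_CUBIC)
im=np.zeros((560,780,3),np.uint8); im[:520,:480]=f; im[:260,480:]=g; im[260:535,480:]=h
cv2.imwrite("pics/a4.png",im)
go((.66,.19,.2,10))
E
```

```text
t 15.25 pos [ 0.4224 -0.3429  0.1999] jaw 9.3 w 0.0877 F [ 0.6  0.6 -0.1]
(0.66, 0.19, 0.2, 10) travel [4.876e-01 3.204e-01 3.000e-04] ang [-0.001 -0.001 -0.013]
```

View pics/a4.png

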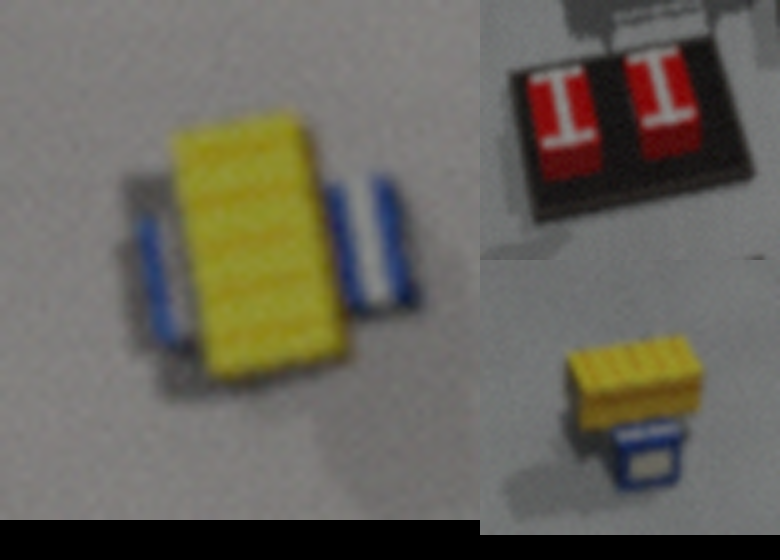

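```bash
python3 - <<'E'
from h import *
c=cam("top");H,S,V=hsv(c)
cs=np.array([[173,135],[297,112],[336,352],[207,378]])/8+[130,135]
P=plane(c,cs,.098); m=P.mean(0); print(P.round(4),m)
e=P[1]-P[2];f=P[0]-P[3];print(np.linalg.norm(e),np.linalg.norm(f),np.linalg.norm(P[0]-P[1]),np.degrees(np.arctan2(e[1],e[0])),np.degrees(np.arctan2(f[1],f[0])))
k=blobs((H>18)&(H<35)&(S>120),(140,140,190,190))[0]; print(rect(c,k,.098))
go((m[0],m[1],.2,101),(m[0],m[1],.13,101))
o=ctrl.get_obs();print(o["q"])
E
```

```text
[[0.7113 0.234 ]
 [0.72   0.1805]
 [0.6149 0.1644]
 [0.6051 0.2197]] [0.66282672 0.19965849]
0.10633840835115337 0.1071415792145097 0.05419703030130154 8.684651809715346 7.65648965289999
((662.9596557617188, 200.12103271484375), (109.49214935302734, 62.9583740234375), 12.735411643981934)
t 15.3 pos [ 0.4221 -0.3426  0.1993] jaw 9.3 w 0.0876 F [ 0.6  0.4 -0.3]
(np.float64(0.6628267150304246), np.float64(0.19965849095238858), 0.2, 101) travel [0.4963 0.325  0.    ] ang [-4.000e-03 -1.000e-03  1.541e+00]
(np.float64(0.6628267150304246), np.float64(0.19965849095238858), 0.13, 101) travel [0.4961 0.3252 0.07  ] ang [-4.000e-03 -1.000e-03  1.541e+00]
[-8.08812779e-01  3.03092978e-01  1.65895529e+00 -1.11323212e-04
  1.18278305e+00 -9.70704018e-01]
```

Request:
carry_out:
  moves:
    - {"travel":[0.015,0.01,0],"angular":[0,0,0.08],"claw":-1}
    - {"travel":[0.04,0.026,0],"angular":[0,0,0.2],"claw":-1}
    - {"travel":[0.07,0.046,0],"angular":[0,0,0.32],"claw":-1}
    - {"travel":[0.105,0.069,0],"angular":[0,0,0.44],"claw":-1}
    - {"travel":[0.14,0.092,0],"angular":[0,0,0.56],"claw":-1}
    - {"travel":[0.175,0.115,0],"angular":[0,0,0.68],"claw":-1}
    - {"travel":[0.21,0.138,0],"angular":[0,0,0.8],"claw":-1}
    - {"travel":[0.245,0.161,0],"angular":[0,0,0.92],"claw":-1}
    - {"travel":[0.28,0.184,0],"angular":[0,0,1.04],"claw":-1}
    - {"travel":[0.315,0.207,0],"angular":[0,0,1.16],"claw":-1}
    - {"travel":[0.35,0.229,0],"angular":[0,0,1.28],"claw":-1}
    - {"travel":[0.385,0.252,0],"angular":[0,0,1.4],"claw":-1}
    - {"travel":[0.42,0.275,0],"angular":[0,0,1.5],"claw":-1}
    - {"travel":[0.45,0.295,0],"angular":[0,0,1.56],"claw":-1}
    - {"travel":[0.475,0.311,0.01],"angular":[0,0,1.56],"claw":-1}
    - {"travel":[0.49,0.321,0.03],"angular":[0,0,1.56],"claw":-1}
    - {"travel":[0.496,0.325,0.05],"angular":[0,0,1.56],"claw":-1}
    - {"travel":[0.496,0.325,0.06],"angular":[0,0,1.56],"claw":-1}
    - {"travel":[0.496,0.325,0.06],"angular":[0,0,1.56],"claw":-1}
    - {"travel":[0.496,0.325,0.06],"angular":[0,0,1.56],"claw":-1}
  newtons: 35

```text
t: 17.3
tool_pos: [0.6632, 0.1976, 0.1405]
ee_rot: [0.996, 0.086, -0.001, 0.0]
contact_force: [-1.3, -0.4, -0.3]
grip_width: 0.0878
```

```bash
python3 - <<'E'
from h import *
go((.663,.199,.057,100))
E
```

```text
t 17.3 pos [0.6632 0.1976 0.1405] jaw -80.1 w 0.0878 F [-1.3 -0.4 -0.3]
(0.663, 0.199, 0.057, 100) travel [ 0.0001 -0.0014  0.0835] ang [ 0.     0.002 -0.002]
```

Request:
carry_out:
  moves:
    - {"travel":[0,-0.001,0.025],"angular":[0,0,0],"claw":-1}
    - {"travel":[0,-0.001,0.05],"angular":[0,0,0],"claw":-1}
    - {"travel":[0,-0.001,0.07],"angular":[0,0,0],"claw":-1}
    - {"travel":[0,-0.001,0.079],"angular":[0,0,0],"claw":-1}
    - {"travel":[0,-0.001,0.082],"angular":[0,0,0],"claw":-0.7}
    - {"travel":[0,-0.001,0.082],"angular":[0,0,0],"claw":-0.5}
    - {"travel":[0,-0.001,0.082],"angular":[0,0,0],"claw":-0.3}
    - {"travel":[0,-0.001,0.082],"angular":[0,0,0],"claw":-0.1}
    - {"travel":[0,-0.001,0.082],"angular":[0,0,0],"claw":0.1}
    - {"travel":[0,-0.001,0.082],"angular":[0,0,0],"claw":0.1}
    - {"travel":[0,-0.001,0.082],"angular":[0,0,0],"claw":0.1}
    - {"travel":[0,-0.001,0.082],"angular":[0,0,0],"claw":0.1}

```text
t: 18.5
tool_pos: [0.6644, 0.1999, 0.0604]
ee_rot: [0.996, 0.086, 0.001, -0.0]
contact_force: [-0.8, 0.7, 6.0]
grip_width: 0.0554
```

```bash
python3 - <<'E'
from h import *
go((.4538,.0107,.06,0))
E
```

```text
t 18.5 pos [0.6644 0.1999 0.0604] jaw -80.1 w 0.0554 F [-0.8  0.7  6. ]
(0.4538, 0.0107, 0.06, 0) travel [-2.400e-01  1.501e-01 -1.000e-04] ang [ 1.000e-03 -2.000e-03 -1.398e+00]
```

Request:
carry_out:
  moves:
    - {"travel":[0,0,-0.01],"angular":[0,0,0],"claw":0.1}
    - {"travel":[0,0,-0.03],"angular":[0,0,0],"claw":0.1}
    - {"travel":[0,0,-0.05],"angular":[0,0,-0.05],"claw":0.1}
    - {"travel":[-0.005,0.003,-0.06],"angular":[0,0,-0.13],"claw":0.1}
    - {"travel":[-0.016,0.01,-0.06],"angular":[0,0,-0.23],"claw":0.1}
    - {"travel":[-0.033,0.021,-0.06],"angular":[0,0,-0.34],"claw":0.1}
    - {"travel":[-0.053,0.033,-0.06],"angular":[0,0,-0.45],"claw":0.1}
    - {"travel":[-0.074,0.046,-0.06],"angular":[0,0,-0.56],"claw":0.1}
    - {"travel":[-0.096,0.06,-0.06],"angular":[0,0,-0.67],"claw":0.1}
    - {"travel":[-0.118,0.074,-0.06],"angular":[0,0,-0.78],"claw":0.1}
    - {"travel":[-0.14,0.088,-0.06],"angular":[0,0,-0.89],"claw":0.1}
    - {"travel":[-0.162,0.101,-0.06],"angular":[0,0,-1.0],"claw":0.1}
    - {"travel":[-0.184,0.115,-0.06],"angular":[0,0,-1.11],"claw":0.1}
    - {"travel":[-0.205,0.128,-0.06],"angular":[0,0,-1.22],"claw":0.1}
    - {"travel":[-0.222,0.139,-0.06],"angular":[0,0,-1.31],"claw":0.1}
    - {"travel":[-0.234,0.146,-0.06],"angular":[0,0,-1.37],"claw":0.1}
    - {"travel":[-0.24,0.15,-0.055],"angular":[0,0,-1.398],"claw":0.1}
    - {"travel":[-0.24,0.15,-0.05],"angular":[0,0,-1.398],"claw":0.1}
    - {"travel":[-0.24,0.15,-0.05],"angular":[0,0,-1.398],"claw":0.1}
    - {"travel":[-0.24,0.15,-0.05],"angular":[0,0,-1.398],"claw":0.1}

```text
t: 20.5
tool_pos: [0.4534, 0.0105, 0.1092]
ee_rot: [0.707, 0.707, -0.0, 0.0]
contact_force: [-0.1, 0.4, -2.7]
grip_width: 0.0555
```

```bash
python3 - <<'E'
from h import *
go((.4538,.0107,.0145,0))
E
```

```text
t 20.5 pos [0.4534 0.0105 0.1092] jaw -0.0 w 0.0555 F [-0.1  0.4 -2.7]
(0.4538, 0.0107, 0.0145, 0) travel [0.0002 0.0004 0.0947] ang [ 0.  0. -0.]
```

Request:
carry_out:
  moves:
    - {"travel":[0,0,0.02],"angular":[0,0,0],"claw":0.1}
    - {"travel":[0,0,0.045],"angular":[0,0,0],"claw":0.1}
    - {"travel":[0,0,0.065],"angular":[0,0,0],"claw":0.1}
    - {"travel":[0,0,0.08],"angular":[0,0,0],"claw":0.1}
    - {"travel":[0,0,0.09],"angular":[0,0,0],"claw":0.1}
    - {"travel":[0,0,0.093],"angular":[0,0,0],"claw":0.1}
    - {"travel":[0,0,0.095],"angular":[0,0,0],"claw":0.1}
    - {"travel":[0,0,0.095],"angular":[0,0,0],"claw":0.1}
    - {"travel":[0,0,0.095],"angular":[0,0,0],"claw":0.1}

```text
t: 21.4
tool_pos: [0.4535, 0.0103, 0.0147]
ee_rot: [0.707, 0.707, 0.0, 0.0]
contact_force: [0.6, 0.0, -2.3]
grip_width: 0.0556
```

Request:
carry_out:
  moves:
    - {"travel":[0,0,0.001],"angular":[0,0,0],"claw":0.1}
    - {"travel":[0,0,0.002],"angular":[0,0,0],"claw":0.1}
    - {"travel":[0,0,0.002],"angular":[0,0,0],"claw":0.1}
    - {"travel":[0,0,0.002],"angular":[0,0,0],"claw":0.1}

```text
t: 21.8
tool_pos: [0.4532, 0.0103, 0.0124]
ee_rot: [0.707, 0.707, 0.0, 0.0]
contact_force: [0.9, -0.5, 0.9]
grip_width: 0.056
```

Force turned from −2.3 to +0.9 N: the butter rests on the floor. Release.

Request:
carry_out:
  moves:
    - {"travel":[0,0,0],"angular":[0,0,0],"claw":-0.2}
    - {"travel":[0,0,0],"angular":[0,0,0],"claw":-0.4}
    - {"travel":[0,0,0],"angular":[0,0,0],"claw":-0.55}
    - {"travel":[0,0,0],"angular":[0,0,0],"claw":-0.55}
    - {"travel":[0,0,0],"angular":[0,0,0],"claw":-0.55}
    - {"travel":[0,0,-0.02],"angular":[0,0,0],"claw":-0.55}
    - {"travel":[0,0,-0.06],"angular":[0,0,0],"claw":-0.55}
    - {"travel":[0,0,-0.1],"angular":[0,0,0],"claw":-0.55}
    - {"travel":[0,0,-0.12],"angular":[0,0,0],"claw":-1}
    - {"travel":[0,0,-0.12],"angular":[0,0,0],"claw":-1}
    - {"travel":[0,0,-0.12],"angular":[0,0,0],"claw":-1}

```text
t: 22.9
tool_pos: [0.4529, 0.0104, 0.1321]
ee_rot: [0.707, 0.707, 0.0, 0.0]
contact_force: [0.6, -0.2, -0.1]
grip_width: 0.0868
```

```bash
python3 - <<'E'
from h import *
c=cam("top");s=cam("side")
f=cv2.resize(c["frame"][135:200,130:190],None,fx=8,fy=8,interpolation=cv2.INTER_CUBIC)
g=cv2.resize(s["frame"][165:220,195:270],None,fx=4,fy=4,interpolation=cv2.INTER_CUBIC)
h=cv2.resize(s["frame"][125:180,255:315],None,fx=5,fy=5,interpolation=cv2.INTER_CUBIC)
im=np.zeros((560,780,3),np.uint8); im[:520,:480]=f; im[:220,480:]=g; im[260:535,480:]=h
cv2.imwrite("pics/a5.png",im)
H,S,V=hsv(c);k=blobs((H>100)&(H<125)&(S>110),(135,140,195,190),10)
k=np.vstack(k);print(rect(c,k,.052))
go((.66,.19,.15,10))
E
```

```text
((665.2431030273438, 191.47486877441406), (57.29602813720703, 93.83062744140625), 10.048591613769531)
t 23.0 pos [0.4518 0.0105 0.131 ] jaw -0.0 w 0.0878 F [ 0.5  1.1 -0.3]
(0.66, 0.19, 0.15, 10) travel [ 0.1795  0.2081 -0.0195] ang [-0.002 -0.    -0.175]
```

View pics/a5.png

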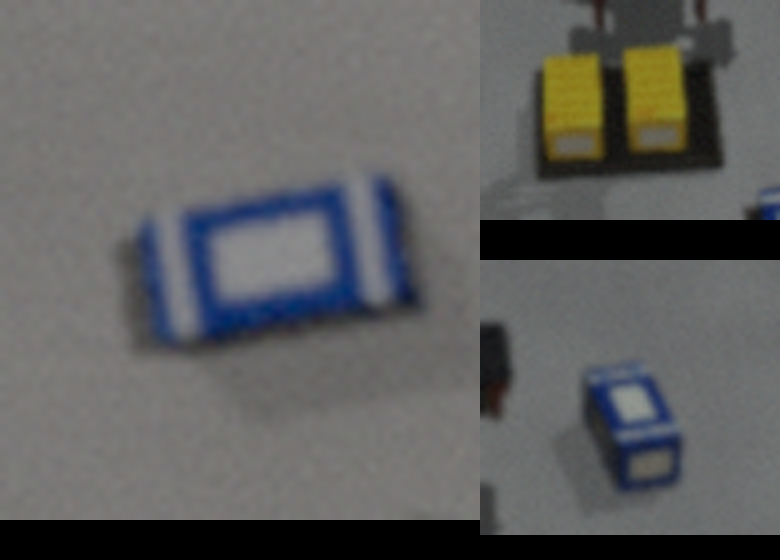

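```bash
python3 - <<'E'
from h import *
c=cam("top")
cs=np.array([[140,220],[388,175],[410,302],[158,345],[271,258]])/8+[130,135]
P=plane(c,cs,.052); print(P.round(4),P[:4].mean(0)); 
for a,b in((1,0),(2,3),(0,3),(1,2)): print(np.linalg.norm(P[a]-P[b]),np.degrees(np.arctan2(*(P[a]-P[b])[::-1])))
m=(P[:4].mean(0)+P[4])/2
go((m[0],m[1],.12,10),(m[0],m[1],.02,10))
E
```

```text
[[0.6829 0.26  ]
 [0.7004 0.1497]
 [0.6429 0.1405]
 [0.6266 0.2521]
 [0.6643 0.202 ]] [0.66320182 0.20057564]
0.11164059777779765 -81.00319246859233
0.1128280136630257 -81.676987175896
0.05686777690977334 7.9573932806271515
0.05818542741389932 9.14256542097406
t 23.05 pos [0.4517 0.0105 0.1308] jaw 0.0 w 0.0877 F [ 0.1 -1.   0.1]
(np.float64(0.6637523893284056), np.float64(0.20126885072123932), 0.12, 10) travel [0.1908 0.2121 0.0102] ang [-0.003 -0.001 -0.175]
(np.float64(0.6637523893284056), np.float64(0.20126885072123932), 0.02, 10) travel [0.1908 0.2124 0.1102] ang [-0.003 -0.001 -0.175]
```

Request:
carry_out:
  moves:
    - {"travel":[0.01,0.011,0],"angular":[0,0,-0.02],"claw":-1}
    - {"travel":[0.03,0.033,0],"angular":[0,0,-0.06],"claw":-1}
    - {"travel":[0.055,0.061,0],"angular":[0,0,-0.1],"claw":-1}
    - {"travel":[0.085,0.095,0],"angular":[0,0,-0.15],"claw":-1}
    - {"travel":[0.115,0.128,0],"angular":[0,0,-0.152],"claw":-1}
    - {"travel":[0.145,0.161,0],"angular":[0,0,-0.152],"claw":-1}
    - {"travel":[0.17,0.189,0],"angular":[0,0,-0.152],"claw":-1}
    - {"travel":[0.185,0.206,0],"angular":[0,0,-0.152],"claw":-1}
    - {"travel":[0.191,0.212,0.01],"angular":[0,0,-0.152],"claw":-1}
    - {"travel":[0.191,0.212,0.02],"angular":[0,0,-0.152],"claw":-1}
    - {"travel":[0.191,0.212,0.03],"angular":[0,0,-0.152],"claw":-1}
    - {"travel":[0.191,0.212,0.03],"angular":[0,0,-0.152],"claw":-1}
  newtons: 50

```text
t: 24.25
tool_pos: [0.662, 0.2001, 0.0993]
ee_rot: [0.652, 0.759, -0.002, -0.002]
contact_force: [0.6, -0.0, -0.6]
grip_width: 0.0878
```

```bash
python3 - <<'E'
from h import *
go((.6637,.2005,.02,8.7))
E
```

```text
t 24.25 pos [0.662  0.2001 0.0993] jaw 8.7 w 0.0878 F [ 0.6 -0.  -0.6]
(0.6637, 0.2005, 0.02, 8.7) travel [0.0002 0.0022 0.0793] ang [-0.006  0.001 -0.   ]
```

Request:
carry_out:
  moves:
    - {"travel":[0,0.001,0.025],"angular":[0,0,0],"claw":-1}
    - {"travel":[0,0.001,0.05],"angular":[0,0,0],"claw":-1}
    - {"travel":[0,0.001,0.068],"angular":[0,0,0],"claw":-1}
    - {"travel":[0,0.001,0.077],"angular":[0,0,0],"claw":-1}
    - {"travel":[0,0.001,0.079],"angular":[0,0,0],"claw":-0.7}
    - {"travel":[0,0.001,0.079],"angular":[0,0,0],"claw":-0.5}
    - {"travel":[0,0.001,0.079],"angular":[0,0,0],"claw":-0.3}
    - {"travel":[0,0.001,0.079],"angular":[0,0,0],"claw":-0.1}
    - {"travel":[0,0.001,0.079],"angular":[0,0,0],"claw":0.1}
    - {"travel":[0,0.001,0.079],"angular":[0,0,0],"claw":0.1}
    - {"travel":[0,0.001,0.079],"angular":[0,0,0],"claw":0.1}
    - {"travel":[0,0.001,0.079],"angular":[0,0,0],"claw":0.1}

```text
t: 25.45
tool_pos: [0.6672, 0.2017, 0.0243]
ee_rot: [0.651, 0.759, 0.001, 0.001]
contact_force: [2.2, -0.3, 6.9]
grip_width: 0.0562
```

```bash
python3 - <<'E'
from h import *
go((.6527,-.2051,.025,1.5))
E
```

```text
t 25.45 pos [0.6672 0.2017 0.0243] jaw 8.7 w 0.0562 F [ 2.2 -0.3  6.9]
(0.6527, -0.2051, 0.025, 1.5) travel [-0.3999 -0.0759 -0.0008] ang [ 0.003 -0.     0.126]
```

Request:
carry_out:
  moves:
    - {"travel":[0,0,-0.01],"angular":[0,0,0],"claw":0.1}
    - {"travel":[0,0,-0.03],"angular":[0,0,0],"claw":0.1}
    - {"travel":[0,0,-0.05],"angular":[0,0,0],"claw":0.1}
    - {"travel":[-0.005,-0.001,-0.065],"angular":[0,0,0],"claw":0.1}
    - {"travel":[-0.02,-0.004,-0.07],"angular":[0,0,0.02],"claw":0.1}
    - {"travel":[-0.04,-0.008,-0.07],"angular":[0,0,0.03],"claw":0.1}
    - {"travel":[-0.07,-0.013,-0.07],"angular":[0,0,0.04],"claw":0.1}
    - {"travel":[-0.1,-0.019,-0.07],"angular":[0,0,0.05],"claw":0.1}
    - {"travel":[-0.13,-0.025,-0.07],"angular":[0,0,0.06],"claw":0.1}
    - {"travel":[-0.16,-0.03,-0.07],"angular":[0,0,0.07],"claw":0.1}
    - {"travel":[-0.19,-0.036,-0.07],"angular":[0,0,0.08],"claw":0.1}
    - {"travel":[-0.22,-0.042,-0.07],"angular":[0,0,0.09],"claw":0.1}
    - {"travel":[-0.25,-0.048,-0.07],"angular":[0,0,0.1],"claw":0.1}
    - {"travel":[-0.28,-0.053,-0.07],"angular":[0,0,0.11],"claw":0.1}
    - {"travel":[-0.31,-0.059,-0.07],"angular":[0,0,0.126],"claw":0.1}
    - {"travel":[-0.34,-0.065,-0.07],"angular":[0,0,0.126],"claw":0.1}
    - {"travel":[-0.365,-0.069,-0.07],"angular":[0,0,0.126],"claw":0.1}
    - {"travel":[-0.385,-0.073,-0.07],"angular":[0,0,0.126],"claw":0.1}
    - {"travel":[-0.397,-0.074,-0.07],"angular":[0,0,0.126],"claw":0.1}
    - {"travel":[-0.4,-0.074,-0.07],"angular":[0,0,0.126],"claw":0.1}

```text
t: 27.45
tool_pos: [0.6527, -0.2068, 0.0926]
ee_rot: [0.699, 0.716, -0.0, -0.0]
contact_force: [1.3, 0.3, -6.0]
grip_width: 0.0555
```

Request:
carry_out:
  moves:
    - {"travel":[0,0,0],"angular":[0,0,0],"claw":0.1}
    - {"travel":[0,0,0],"angular":[0,0,0],"claw":0.1}
    - {"travel":[0,0,0],"angular":[0,0,0],"claw":0.1}

```text
t: 27.75
tool_pos: [0.6534, -0.2038, 0.0931]
ee_rot: [0.697, 0.717, -0.0, -0.0]
contact_force: [-0.2, 0.1, -5.2]
grip_width: 0.0557
```

```bash
python3 - <<'E'
from h import *
go((.6527,-.2051,.031,1.5))
c=cam("top");s=cam("side")
f=cv2.resize(c["frame"][135:215,220:320],None,fx=4,fy=4,interpolation=cv2.INTER_CUBIC)
g=cv2.resize(s["frame"][160:260,230:330],None,fx=3.8,fy=3.2,interpolation=cv2.INTER_CUBIC)
cv2.imwrite("pics/a6.png",np.hstack([f,g]))
E
```

```text
t 27.75 pos [ 0.6534 -0.2038  0.0931] jaw 1.6 w 0.0557 F [-0.2  0.1 -5.2]
(0.6527, -0.2051, 0.031, 1.5) travel [-0.0013 -0.0007  0.0621] ang [-0.    -0.     0.001]
```

View pics/a6.png

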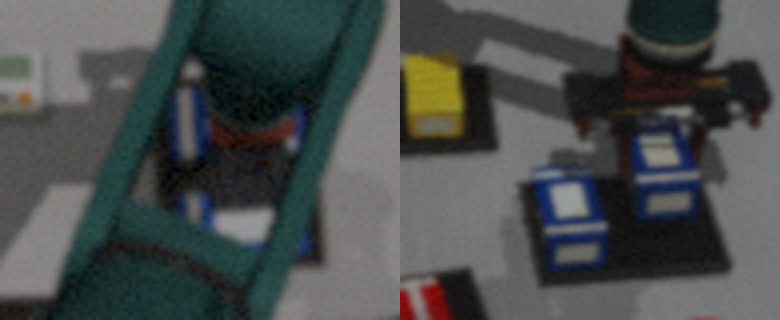

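Request:
carry_out:
  moves:
    - {"travel":[-0.001,0,0.015],"angular":[0,0,0],"claw":0.1}
    - {"travel":[-0.001,0,0.035],"angular":[0,0,0],"claw":0.1}
    - {"travel":[-0.001,0,0.05],"angular":[0,0,0],"claw":0.1}
    - {"travel":[-0.001,0,0.057],"angular":[0,0,0],"claw":0.1}
    - {"travel":[-0.001,0,0.061],"angular":[0,0,0],"claw":0.1}
    - {"travel":[-0.001,0,0.062],"angular":[0,0,0],"claw":0.1}
    - {"travel":[-0.001,0,0.062],"angular":[0,0,0],"claw":0.1}
    - {"travel":[-0.001,0,0.062],"angular":[0,0,0],"claw":0.1}

```text
t: 28.65
tool_pos: [0.654, -0.2064, 0.032]
ee_rot: [0.698, 0.716, 0.0, 0.001]
contact_force: [0.4, -1.0, -5.4]
grip_width: 0.0557
```

Request:
carry_out:
  moves:
    - {"travel":[0,0,0.001],"angular":[0,0,0],"claw":0.1}
    - {"travel":[0,0,0.002],"angular":[0,0,0],"claw":0.1}
    - {"travel":[0,0,0.002],"angular":[0,0,0],"claw":0.1}
    - {"travel":[0,0,0.002],"angular":[0,0,0],"claw":0.1}

```text
t: 29.05
tool_pos: [0.6534, -0.2061, 0.0292]
ee_rot: [0.698, 0.716, -0.0, 0.0]
contact_force: [0.5, -0.0, -4.8]
grip_width: 0.0556
```

Request:
carry_out:
  moves:
    - {"travel":[0,0,0.001],"angular":[0,0,0],"claw":0.1}
    - {"travel":[0,0,0.0015],"angular":[0,0,0],"claw":0.1}
    - {"travel":[0,0,0.0015],"angular":[0,0,0],"claw":0.1}
    - {"travel":[0,0,0.0015],"angular":[0,0,0],"claw":0.1}

```text
t: 29.45
tool_pos: [0.6535, -0.2062, 0.0283]
ee_rot: [0.698, 0.716, 0.0, 0.0]
contact_force: [-2.4, -0.4, 3.3]
grip_width: 0.0554
```

Contact made (force now +3.3 N); release and retreat to the side for a clear view.

Request:
carry_out:
  moves:
    - {"travel":[0,0,0],"angular":[0,0,0],"claw":-0.2}
    - {"travel":[0,0,0],"angular":[0,0,0],"claw":-0.4}
    - {"travel":[0,0,0],"angular":[0,0,0],"claw":-0.55}
    - {"travel":[0,0,0],"angular":[0,0,0],"claw":-0.55}
    - {"travel":[0,0,0],"angular":[0,0,0],"claw":-0.55}
    - {"travel":[0,0,-0.02],"angular":[0,0,0],"claw":-0.55}
    - {"travel":[0,0,-0.06],"angular":[0,0,0],"claw":-0.55}
    - {"travel":[0,0,-0.1],"angular":[0,0,0],"claw":-0.55}
    - {"travel":[0,0,-0.15],"angular":[0,0,0],"claw":-0.55}
    - {"travel":[0.04,0,-0.18],"angular":[0,0,0],"claw":-0.55}
    - {"travel":[0.08,0,-0.18],"angular":[0,0,0],"claw":-0.55}
    - {"travel":[0.12,0,-0.18],"angular":[0,0,0],"claw":-0.55}
    - {"travel":[0.16,0,-0.18],"angular":[0,0,0],"claw":-0.55}
    - {"travel":[0.2,0,-0.18],"angular":[0,0,0],"claw":-0.55}
    - {"travel":[0.24,0,-0.18],"angular":[0,0,0],"claw":-0.55}
    - {"travel":[0.28,0,-0.18],"angular":[0,0,0],"claw":-0.55}
    - {"travel":[0.32,0,-0.18],"angular":[0,0,0],"claw":-0.55}
    - {"travel":[0.36,0,-0.18],"angular":[0,0,0],"claw":-0.55}
    - {"travel":[0.38,0,-0.18],"angular":[0,0,0],"claw":-0.55}
    - {"travel":[0.38,0,-0.18],"angular":[0,0,0],"claw":-0.55}

```text
t: 31.45
tool_pos: [0.6431, 0.1769, 0.2075]
ee_rot: [0.697, 0.717, 0.0, -0.0]
contact_force: [-0.3, -0.0, -0.9]
grip_width: 0.0681
```

```bash
python3 - <<'E'
from h import *
go()
c=cam("top");s=cam("side")
cv2.imwrite("pics/a7.png",cv2.resize(c["frame"][140:280,95:355],None,fx=3,fy=3,interpolation=cv2.INTER_CUBIC))
cv2.imwrite("pics/a8.png",cv2.resize(s["frame"][120:310,190:340],None,fx=3.1,fy=3.1,interpolation=cv2.INTER_CUBIC))
E
```

```text
t 31.45 pos [0.6431 0.1769 0.2075] jaw 1.7 w 0.0681 F [-0.3 -0.  -0.9]
```

View pics/a7.png

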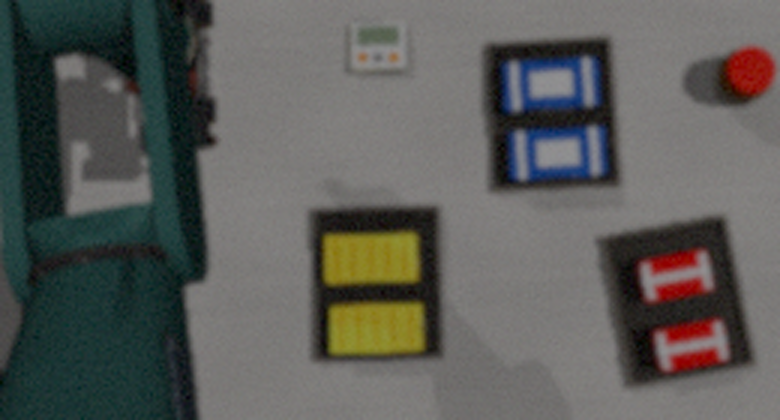

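View pics/a8.png

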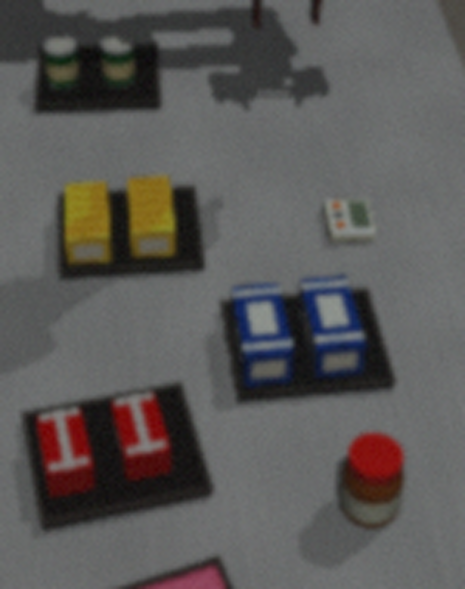

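```bash
python3 - <<'E'
from h import *
c=cam("top");s=cam("side")
for n,a,b,z,th in(("car",(550,83),(558,154),.056,1.5),("but",(372,258),(376,329),.05,.3),("yst",(675,275),(691,345),.048,9.3)):
    P=plane(c,np.array([a,b])/3+[95,140],z); d=P[0]-P[1]; t=np.radians(th)
    print(n,P.round(4).tolist(),"along/lat",(d@[np.cos(t),np.sin(t)]).round(4),(d@[-np.sin(t),np.cos(t)]).round(4))
P=plane(s,np.array([[118,46],[62,46]])/3.1+[190,120],.066);print("tin",P,P[0]-P[1])
E
```

```text
car [[0.6514, -0.2047], [0.5667, -0.2114]] along/lat 0.0848 0.0044
but [[0.4507, 0.0101], [0.3682, 0.0069]] along/lat 0.0825 0.0028
yst [[0.4215, -0.3441], [0.34, -0.3591]] along/lat 0.0829 0.0017
tin [[0.42465589 0.34567171]
 [0.3429591  0.35291287]] [ 0.0816968  -0.00724116]
```

```bash
python3 -c "
from bench import ctrl
print(ctrl.finish_job())"
```

```text
the job is handed in; nothing more can be done
None
```

I took the stack apart from the top down: tin, yeast, butter, carton. Each pack was set in the empty half of the black tray holding its own kind. I released each one and handed the job in at about 31.5 s of simulated time. The interface gave no verdict.

These are the last camera checks, taken before hand-in. Each distance is from the pack already in the tray, where the target is 84 mm along the tray and 0 mm sideways.

| Pack | Along tray | Sideways |
|---|---|---|
| Carton | 85 mm | 4 mm |
| Butter | 82.5 mm | 3 mm |
| Yeast | 83 mm | 2 mm |
| Tin | 82 mm | about 5 mm |

- **Tin:** its figure comes from the side view only, because the arm hid the tin in the final top view. It disagrees with where I released the gripper, which was within about 2 mm of the target. Both are inside the 15 mm allowed.
- **Orientation:** in the pictures all four packs stand upright, and the yeast, butter and carton lie parallel to their neighbours.
- **Set-down force:** I saw the force change at touchdown for the butter and the carton. The tin and the yeast showed no clear touchdown, so I released them at the computed floor height.
- **Jar and timer:** they look untouched in the final pictures, but I did not measure their positions.
- **Arm:** it ended clear of everything, about 0.2 m above the bench.

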